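# Run the lamp board out over the stirrer and hold it

## Task

Turn the knob of the swing stop on the white stand clockwise until its arm is out of the lamp board's way, then slide the board out along its guides, over the vial on the stirrer, until its outer end is level with the stirrer's upright steel rod. The board is front-heavy and would tip off the stand out there, so keep it lying flat on the stand and finish still holding it, at rest. Leave the vial, the beaker and the brown bottle where they are.

Things in the scene. Friction and masses are not known exactly. Their poses are not given: they have to be found in the camera images.
- stand: White bench riser, fixed, 360 x 200 mm, deck 115 mm above the bench. Origin at bench level under the deck's centre. +x: the way the board slides out (roughly to the robot's right); the deck's outer edge is at x = 180 mm; +y: the side far from the robot. Two steel guides, 5 mm high, along x, leave the board 2 mm play each side but do not hold it down.
- stop (a joint): Swing stop, vertical hinge, rad, 0 to 1.1, grows clockwise from above, starts at 0 to 0.15. Its steel arm (45 mm long, 12 wide, 6 to 14 mm above the deck) then points inward ahead of the board and blocks it, held by an end stop. Above 0.6 it is out of the path; at 1.05 it points along the stand's -x. The swing is free while the board is still back. Friction 0.04 N m.
- stop_grip (a point): Centre of the stop's black bar grip, on the hinge axis, 41 mm above the deck; in the stand's frame at x = 160, y = 72 mm. The bar is 44 mm long, 12 wide, 24 high, parallel to the arm: in the stand's frame it lies (1.05 - joint value) rad anticlockwise from the x axis. The point's axes turn with the knob and equal the stand's at joint value 0.
- board: Loose grey plate, 280 x 90 x 12 mm, flat on the deck, 0.5 to 0.75 kg in all; origin under its centre, x outward. On top: a round aluminium lamp head (60 mm across, 35 high, centre 50 mm behind the outer end) and the grip post at the rear. It balances about 105 mm behind its outer end; the overhang wanted is 140 to 180 mm, so it must be held. Ordinary friction.
- post (a point): Centre of the black square grip post on the board's rear end: 24 x 24 mm, 50 mm high from the board's top up, faces parallel to the board's sides; 258 mm behind the board's outer end, 37 mm above the deck. Axes as the board's: x outward.
- board_end (a point): Middle of the upper edge of the board's outer end, 127 mm above the bench. x axis outward. At the start it lies 85 to 115 mm out from the stand's centre, behind the stop's arm.
- mark (a point): The mark: point on the axis of the stirrer's upright steel rod (12 mm diameter, top 184 mm above the bench), at the height of the board's top. The rod stands beside the board's path, 80 mm to +y of its middle. Axes parallel to the stand's. The board's outer end is level with it when both have the same x in the stand's frame.
- stirrer: White magnetic stirrer under the board's path beyond the stand, fixed, 140 x 190 mm, its top plate 60 mm above the bench, carrying the rod. Origin at bench level under its centre; axes parallel to the stand's.
- vial: Small glass jar on the stirrer's plate, 30 mm across, 36 high, loose; its top is 19 mm below the board. Not to be moved. Origin at the centre of its underside.
- beaker: Glass beaker on the bench, 70 mm across, 85 high, loose, on the far side of the stand. Not to be moved. Origin at the centre of its underside.
- reagent: Brown glass bottle with blue cap on the bench, 56 mm across, 120 high, loose, on the far side of the stand or stirrer. Not to be moved. Origin at the centre of its underside.
Mind the look-alikes: they are no part of the job. What is shaped like the stirrer but orange, purple or turquoise is not meant.

How it is judged:
On the way:
1. the stop's arm is turned out of the board's path (value of joint stop above 0.6 rad), for 0.2 s.
At the end, for the whole second after the job is handed in: Stop joint above 0.6; board flat on the deck between its guides (tilt under 0.04 rad, outer end at its height within 7 mm), outer end within 9 mm of level with the rod's axis along the slide, at rest, held by the fingers (over 1 N) and touching the stirrer nowhere (value of joint stop above 0.6 rad and x of board_end in the frame of mark between -0.009 and 0.009 m and y of board_end in the frame of stand between -0.01 and 0.01 m and height (world z) of board_end between 0.12 and 0.134 m and angle between post's own z axis and vertical below 0.04 rad and contact force between the fingers and board above 1 N and contact force between stirrer and board below 0.2 N and linear speed of board below 0.02 m/s); the arm keeps its last pose, push and grip.
It fails at once if the board tips (angle between post's own z axis and vertical above 0.1 rad).
It fails at once if the vial is moved or knocked (distance of vial from where it was at the start of the episode above 0.015 m or angle between vial's own z axis and vertical above 0.4 rad).
It fails at once if the beaker or the brown bottle is moved (distance of any of beaker, reagent from where it was at the start of the episode above 0.03 m).
It also fails if it takes over 48 s, if anything falls off the work surface, if the arm or the gripper's body presses on something with over 40 N, if the wrist force passes 120 N, or if a joint passes its speed limit or range.

## Robot

A 7-joint arm with a two-finger parallel gripper is mounted at the origin on the work surface. World frame = base frame: x ahead of the robot, y to its left, z up, the work surface at z = 0. Lengths are in m, angles in rad, forces in N, time in s.
With the tool pointing down it reaches from about 0.4 to 0.875 m from the base axis. Payload 19.3 kg.
Tool frame: the origin (TCP) lies on the front face of the gripper's body, between the roots of the fingers; the fingertips stand 73 mm ahead of it and the grasp point (between the pads) lies 54 mm ahead of it; z points along the fingers, y is the line along which they close (so a half turn about z gives the same grasp; the last joint's range is limited). The gripper opens to 85 mm and grips with 20 to 120 N. Pads are 22 mm wide; open, the fingers measure 114 mm over their backs; the gripper's body (76 mm by 85 mm) begins 54 mm behind the grasp point. The pads swing forward as they close: fully open they stand 13 mm farther back than shut.
Start: joints at [1.262, 0.521, -0.036, 1.599, 0.021, 1.021, -0.113], TCP at [0.148, -0.607, 0.304] pointing down, gripper open.
Joint ranges: [-2.91, 2.91], [-0.3, 2.13], [-1.5, 1.42], [0.17, 2.43], [-1.26, 4.41], [0.16, 1.93], [-2.52, 2.52]. Speed limits (rad/s): [1.89, 1.89, 2.39, 2.39, 3.01, 3.01, 3.01].

## Interface

Orientations are given as a unit quaternion [x, y, z, w].
In Python, from workcell import readout, grab_frame, camera_model, ticket gives the robot as it stands. The module is installed in compiled form; this text tells all that it offers.
- The arm moves only by the shell command python3 -m pendant 'ROWS' [FORCE]. ROWS is JSON, a list of rows, each an object of numbers: "tx", "ty", "tz": the shift along the tool's x, y, z in units of 30 mm (1.0 is 30 mm); "rx", "ry", "rz": the turn, a rotation vector about the tool's x, y, z in degrees; "gripper": the finger opening in mm, from 0 to 85.4. In form: [{"tx": .., "ty": .., "tz": .., "rx": .., "ry": .., "rz": .., "gripper": ..}, ...]. A call has 1 to 10 rows; each row shifts and turns the commanded pose from where the row before left it, along the tool's axes as they then stand; what a row does not reach is not made up. A row lasts 1/10 s, in which the tool goes at most 50 mm and 8.59 degrees, less where a joint would pass 70% of its speed; a pose out of reach is approached as far as the arm can. A call is refused whole if a number of a shift passes 1 or a number of a turn 8.59, either way. A call with a gripper value outside its range is refused whole. The fingers move at their own pace and stop on an object; FORCE is the grip in N (left out, the last holds). Time passes only in rows, so rows that do not move let the fingers close. It gives the time, the measured TCP pose, the force, the opening and the grip force at its end, in the units of the state.
- readout.sense(): the state, without advancing time (a new reading comes with each control period).
- grab_frame(name): name is "scene" or "side" or "wrist"; returns the picture (420x560x3 uint8, red, green, blue); there is no depth.
- camera_model(name): a dict with "vfov" (degrees; the focal length in pixels is half the picture's height over the tangent of half this angle, whatever the lens; pixels are square), "cx", "cy" (the principal point, pixels), "R" (3x3) and "t" (3): a world point X has camera coordinates R X + t. Camera axes: x right, y down, z forward; pixel columns grow to the right and rows downward; lengths in m; the calibration is good to about 2 mm. A picture is of the moment at which its call begins: read the wrist's pose just before it. camera_model takes no time and is no camera call; for the wrist camera it gives the pose at the moment of the call.
- ticket.job_done(): hands the job in; it is judged then, once.
The state is a dict: "time": time; "joint_pos": joint angles; "joint_velocities": joint speeds; "joint_efforts": joint torques, N m; "eef_pos": TCP position; "tcp_rot": TCP orientation; "force": force on the tool from outside, world axes, zero at the start; "torque": the same for the moment, N m; "grip_width": opening from 0.0 (shut) to 1.0 (fully open); "grip_force": force on a finger pad.
Only numpy, scipy, OpenCV 4.12 (cv2) and the standard library are available. Lean on these libraries where they do the work, as an engineer would, in place of code of your own. Each camera call takes 0.05 s, during which the arm holds its last target. There are 200 camera calls.

## Working session

There is one attempt and no reset: what is moved stays moved. The work goes in short steps, Python scripts to look and compute and a shell command to move; the robot and the scene stay as the last step left them, time stands still between calls to the robot, and variables do not carry over. Pictures are saved under pics/ and viewed, at most 10 in all, crops included, and the job is handed in when it is done.

```bash
mkdir -p pics; cat > h.py <<'E'
import numpy as np, cv2
from workcell import readout, grab_frame, camera_model, ticket
def K(n):
    c=camera_model(n); f=210/np.tan(np.radians(c["vfov"])/2)
    return c,f
def ray(c,f,u,v):
    R=np.array(c["R"]);t=np.array(c["t"]); o=-R.T@t
    d=R.T@np.array([(u-c["cx"])/f,(v-c["cy"])/f,1]); return o,d
def atz(c,f,u,v,z):
    o,d=ray(c,f,u,v); return o+d*(z-o[2])/d[2]
def proj(c,f,X):
    p=np.array(c["R"])@np.array(X)+np.array(c["t"]); return p[:2]/p[2]*f+[c["cx"],c["cy"]]
E
python3 - <<'E'
from h import *
for n in ("scene","side"):
    im=grab_frame(n); cv2.imwrite(f"pics/{n}0.png",im[:,:,::-1])
    c,f=K(n); print(n,f,c)
s=readout.sense(); print(s["time"],s["eef_pos"],s["tcp_rot"],s["force"])
E
```

```text
scene 434.5552290742522 {'vfov': 51.58456524793486, 'cx': 277.0282261670409, 'cy': 211.0866423167789, 'R': array([[-0.11097071,  0.99376793,  0.01052655],
       [ 0.73836981,  0.08953161, -0.66842659],
       [-0.66520337, -0.06640329, -0.74370363]]), 't': array([ 0.24128838, -0.30968698,  1.80822319])}
side 495.854722064559 {'vfov': 45.906397999436756, 'cx': 274.9684912737036, 'cy': 208.61092898039269, 'R': array([[-0.95498232, -0.29652037, -0.00918948],
       [-0.18771028,  0.62795209, -0.75527546],
       [ 0.22972512, -0.71954975, -0.65534306]]), 't': array([0.46226651, 0.30699147, 1.38587694])}
0.1 [ 0.1477835  -0.60705     0.30339942] [ 9.92880675e-01  1.19112206e-01 -7.53945837e-05 -4.91521637e-04] [0.36061824 0.0456536  0.45821425]
```

View pics/scene0.png

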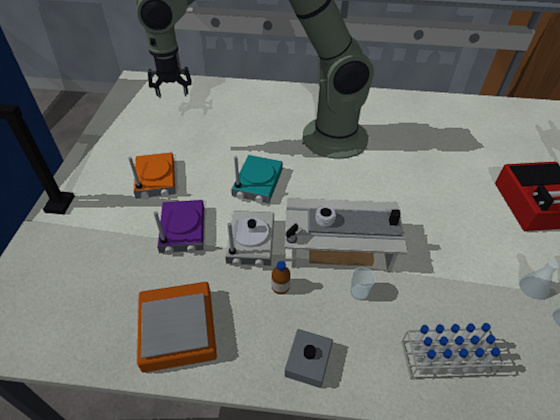

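View pics/side0.png

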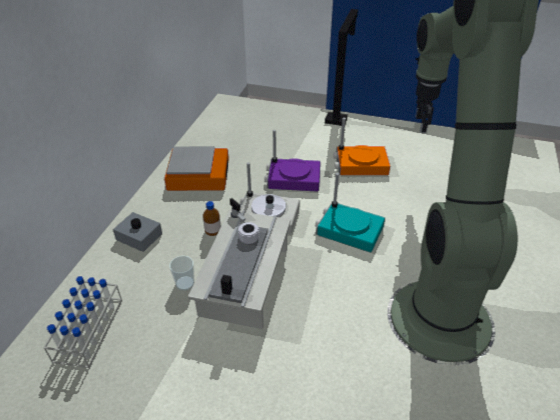

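The scene picture shows the white stand at about (347,232), with the knob at (292,232), lamp head at (326,216) and post at (395,217). The look-alikes are the orange (153,173), purple (181,225) and turquoise (258,177) stirrers. The wanted white stirrer is at (250,235), with its rod at (231,240), next to the stand and carrying the vial. Black look-alikes for the knob and post are the knob on the grey box (309,352) and the vial's cap (252,224). I'll check the choice in a close crop.

```bash
python3 - <<'E'
from h import *
a=cv2.imread("pics/scene0.png")[180:300,215:425]; b=cv2.imread("pics/side0.png")[150:330,165:315]
a=cv2.resize(a,None,fx=3.8,fy=3.8,interpolation=cv2.INTER_CUBIC)   # 798x456
b=cv2.resize(b,None,fx=3.3,fy=3.3,interpolation=cv2.INTER_CUBIC)   # 495x594
cv2.imwrite("pics/ca.png",a);cv2.imwrite("pics/cb.png",b)
E
```

```text
(no output)
```

View pics/ca.png

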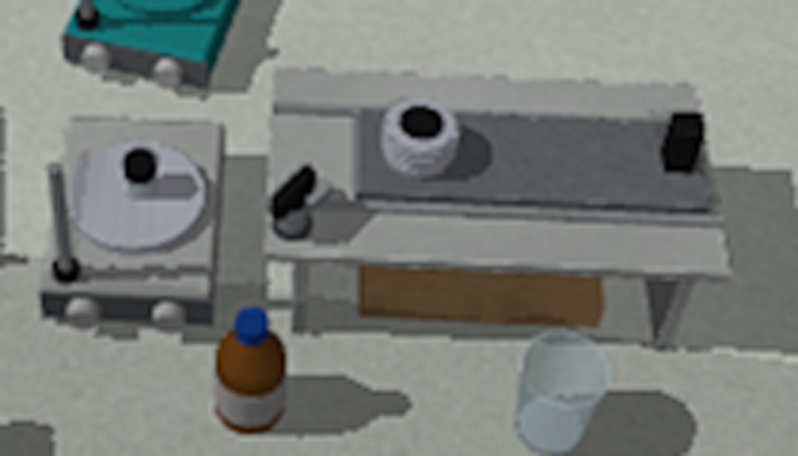

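View pics/cb.png

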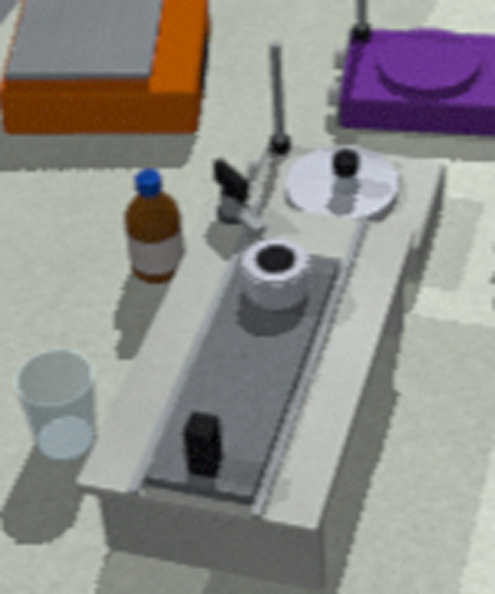

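The crops confirm the choice. In the scene crop, the deck corners are at (275,70), (693,84), (268,256) and (728,272), the rod runs from (54,168) to (65,268), and the post top is at (686,120). The knob bar is at (294,192), with the stop arm pointing across in front of the board. The vial stands on the plate of the white stirrer.

```bash
python3 - <<'E'
from h import *
from scipy.optimize import least_squares
A=lambda u,v:("scene",215+u/3.8-.4,180+v/3.8-.4); B=lambda u,v:("side",165+u/3.3-.4,150+v/3.3-.4)
# (stand-frame pt fn of params q=[X,Y,yaw,bx(end),by,rodx,knob ang], obs)
obs=[(lambda q:(.18,-.1,.115),A(275,70)),(lambda q:(-.18,-.1,.115),A(695,84)),(lambda q:(.18,.1,.115),A(268,256)),(lambda q:(-.18,.1,.115),A(729,272)),
(lambda q:(-.18,.1,.115),B(83,484)),(lambda q:(-.18,-.1,.115),B(320,524)),(lambda q:(.18,-.1,.115),B(444,163)),
(lambda q:(q[3]-.258,0,.177),A(687,120)),(lambda q:(q[3]-.258,0,.177),B(204,419)),
(lambda q:(.16,.072,.156),A(294,192)),(lambda q:(.16,.072,.156),B(231,180)),
(lambda q:(q[5],q[4]+.08,.184),A(54,166)),(lambda q:(q[5],q[4]+.08,.184),B(276,45)),
(lambda q:(q[5],q[4]+.08,.065),A(65,268)),(lambda q:(q[5],q[4]+.08,.065),B(280,145)),
(lambda q:(q[3],-.045,.127),A(360,112)),(lambda q:(q[3],.045,.127),A(356,196))]
M={n:K(n) for n in("scene","side")}
def w(q,p):
    c,s=np.cos(q[2]),np.sin(q[2]); return [q[0]+c*p[0]-s*p[1],q[1]+s*p[0]+c*p[1],p[2]]
def res(q): return np.concatenate([proj(*M[o[0]],w(q,g(q)))-o[1:] for g,o in obs])
r=least_squares(res,[.6,-.1,-1.57,.1,0,.3],loss='soft_l1'); q=r.x
print(q); print(res(q).reshape(-1,2).round(1).tolist())
cov=np.sqrt(np.diag(np.linalg.inv(r.jac.T@r.jac)));print(cov)
for n,p in dict(knob=(.16,.072,.156),post=(q[3]-.258,0,.152),rod=(q[5],.08+q[4],.127)).items(): print(n,np.round(w(q,p),4))
# knob bar ends, far/near on top z .168
for n,a,b in(("scene",A(313,172),A(278,208)),("side",B(217,163),B(246,190))):
    P=[atz(*M[n],*o[1:],.156) for o in (a,b)]; d=P[1]-P[0]; print(n,P,np.degrees(np.arctan2(d[1],d[0])-q[2]))
E
```

```text
[ 0.56980507  0.02569847 -1.49709789  0.10990941 -0.0028707   0.33998341]
[[-1.1, -0.5], [-0.4, -0.4], [-0.9, -0.4], [0.7, -0.1], [-1.4, -0.3], [0.3, 1.0], [-8.9, 18.7], [0.4, -0.0], [0.1, 1.1], [-0.3, 0.5], [-0.2, -0.2], [0.4, 0.3], [-0.4, -0.3], [0.2, -1.5], [-0.0, -2.6], [-1.5, -0.8], [-0.1, -0.8]]
[0.00120405 0.00143233 0.00633224 0.00244417 0.00343577 0.00253601]
knob [ 0.6534 -0.1286  0.156 ]
post [0.5589 0.1734 0.152 ]
rod [ 0.6718 -0.3077  0.127 ]
scene [array([ 0.6295893 , -0.11499901,  0.156     ]), array([ 0.6685095, -0.1385795,  0.156    ])] 54.56707263825026
side [array([ 0.67387402, -0.14751517,  0.156     ]), array([ 0.634004 , -0.1187089,  0.156    ])] 229.92910997676464
```

```bash
cat >> h.py <<'E'
from scipy.spatial.transform import Rotation as Ro
def go(X,yaw_y=None):
    "tool-axis shift (units of 30mm) to world TCP X; rz (deg) to bring tool y to world angle yaw_y (deg)"
    s=readout.sense(); R=Ro.from_quat(s["tcp_rot"]); d=R.inv().apply(np.array(X)-s["eef_pos"])/.03
    m=R.as_matrix(); a=np.degrees(np.arctan2(m[1,1],m[0,1]))
    print("t",round(s["time"],2),"eef",np.round(s["eef_pos"],4),"shift",d.round(2),"tool-y",a.round(1),"tilt",np.degrees(np.arccos(-m[2,2])).round(2),"F",np.round(s["force"],1),"grip",round(s["grip_width"],3),np.round(s["grip_force"],1))
    if yaw_y is not None: print("rz",round(-((yaw_y-a+180)%360-180),1))
E
python3 - <<'E'
from h import *
from scipy.optimize import least_squares
A=lambda u,v:("scene",215+u/3.8-.4,180+v/3.8-.4); B=lambda u,v:("side",165+u/3.3-.4,150+v/3.3-.4)
obs=[(lambda q:(.18,-.1,.115),A(275,70)),(lambda q:(-.18,-.1,.115),A(695,84)),(lambda q:(.18,.1,.115),A(268,256)),(lambda q:(-.18,.1,.115),A(729,272)),
(lambda q:(-.18,.1,.115),B(83,484)),(lambda q:(-.18,-.1,.115),B(320,524)),
(lambda q:(q[3]-.258,0,.177),A(687,120)),(lambda q:(q[3]-.258,0,.177),B(204,419)),
(lambda q:(.16,.072,.156),A(294,192)),(lambda q:(.16,.072,.156),B(231,180)),
(lambda q:(q[4],.08,.184),A(54,166)),(lambda q:(q[4],.08,.184),B(276,45)),
(lambda q:(q[3],-.045,.127),A(360,112)),(lambda q:(q[3],.045,.127),A(356,196))]
M={n:K(n) for n in("scene","side")}
def w(q,p):
    c,s=np.cos(q[2]),np.sin(q[2]); return [q[0]+c*p[0]-s*p[1],q[1]+s*p[0]+c*p[1],p[2]]
def res(q): return np.concatenate([proj(*M[o[0]],w(q,g(q)))-o[1:] for g,o in obs])
r=least_squares(res,[.6,-.1,-1.5,.1,.3],loss='soft_l1'); q=r.x
print(q); print(res(q).reshape(-1,2).round(1).tolist()); print(np.sqrt(np.diag(np.linalg.inv(r.jac.T@r.jac))))
for n,p in dict(knob=(.16,.072,.156),post=(q[3]-.258,0,.152),rod=(q[4],.08,.127)).items(): print(n,np.round(w(q,p),4))
go(w(q,(.16,.072,.30)),np.degrees(q[2])+54+90)
E
```

```text
[ 0.56944329  0.02632133 -1.50096602  0.11053452  0.34103185]
[[-0.8, -0.7], [-0.1, -0.3], [-0.8, -0.6], [0.8, 0.0], [-1.6, -0.3], [0.0, 1.2], [0.4, 0.0], [-0.0, 1.1], [-0.2, 0.3], [0.0, -0.0], [0.1, 0.6], [-0.7, -0.5], [-1.4, -1.0], [-0.2, -1.0]]
[0.00110072 0.00137718 0.00509869 0.00241895 0.00298161]
knob [ 0.6524 -0.1283  0.156 ]
post [0.5592 0.1734 0.152 ]
rod [ 0.673  -0.3083  0.127 ]
t 0.1 eef [ 0.1478 -0.607   0.3034] shift [ 20.12 -11.53   0.12] tool-y -76.3 tilt 0.06 F [0.4 0.  0.5] grip 1.007 0.0
rz -134.3
```

```bash
python3 -m pendant '[{"tx":0.5,"ty":-0.3},{"tx":1,"ty":-0.57},{"tx":1,"ty":-0.57},{"tx":1,"ty":-0.57},{"tx":1,"ty":-0.57},{"tx":1,"ty":-0.57},{"tx":1,"ty":-0.57},{"tx":1,"ty":-0.57},{"tx":1,"ty":-0.57},{"tx":1,"ty":-0.57}]'
python3 -m pendant '[{"tx":1,"ty":-0.57},{"tx":1,"ty":-0.57},{"tx":1,"ty":-0.57},{"tx":1,"ty":-0.57},{"tx":1,"ty":-0.57},{"tx":1,"ty":-0.57},{"tx":1,"ty":-0.57},{"tx":1,"ty":-0.57},{"tx":1,"ty":-0.57},{"tx":0.6,"ty":-0.4,"gripper":50}]'
python3 -m pendant '[{"rz":-8.5},{"rz":-8.5},{"rz":-8.5},{"rz":-8.5},{"rz":-8.5},{"rz":-8.5},{"rz":-8.5},{"rz":-8.5},{"rz":-8.5},{"rz":-8.5}]'
python3 -c "
from h import *
go([.6524,-.1283,.30],58)
print(readout.sense()['joint_pos'])
im=grab_frame('wrist');cv2.imwrite('pics/w1.png',im[:,:,::-1]);c,f=K('wrist');print(f,proj(c,f,[.6524,-.1283,.168]),proj(c,f,[.673,-.3083,.184]))"
```

```text
t 0.1 eef [ 0.1478 -0.607   0.3034] shift [ 20.12 -11.53   0.12] tool-y -76.3 tilt 0.06 F [0.4 0.  0.5] grip 1.007 0.0
rz -134.3
[ 1.26177095  0.52194105 -0.03633449  1.59992883  0.02116134  1.02110016
 -0.11280853]
364.6917829815349 [-3357.59685627 -5709.37725183] [-2033.09153678 -7242.72921443]$[0]: bad value
$[0]: bad value
$[0]: bad value
```

View pics/w1.png

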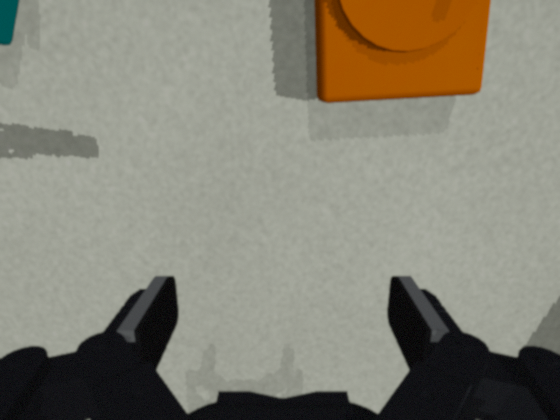

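The rows were refused, probably because every key is required. The picture is just the wrist view from the start pose, with the orange look-alike at (400,50) and fingers at (155,320) and (415,320). I'll retry with full rows, one first.

```bash
python3 -m pendant '[{"tx":0.5,"ty":-0.3,"tz":0,"rx":0,"ry":0,"rz":0,"gripper":50}]'
```

```text
time: 0.25
eef_pos: [0.1588, -0.5956, 0.3035]
tcp_rot: [0.993, 0.118, -0.001, -0.0]
force: [0.6, -0.4, -0.7]
grip_width: 0.857
grip_force: 0.0
```

```bash
python3 -m pendant '[{"tx":1,"ty":-0.57,"tz":0,"rx":0,"ry":0,"rz":0,"gripper":50},{"tx":1,"ty":-0.57,"tz":0,"rx":0,"ry":0,"rz":0,"gripper":50},{"tx":1,"ty":-0.57,"tz":0,"rx":0,"ry":0,"rz":0,"gripper":50},{"tx":1,"ty":-0.57,"tz":0,"rx":0,"ry":0,"rz":0,"gripper":50},{"tx":1,"ty":-0.57,"tz":0,"rx":0,"ry":0,"rz":0,"gripper":50},{"tx":1,"ty":-0.57,"tz":0,"rx":0,"ry":0,"rz":0,"gripper":50},{"tx":1,"ty":-0.57,"tz":0,"rx":0,"ry":0,"rz":0,"gripper":50},{"tx":1,"ty":-0.57,"tz":0,"rx":0,"ry":0,"rz":0,"gripper":50},{"tx":1,"ty":-0.57,"tz":0,"rx":0,"ry":0,"rz":0,"gripper":50},{"tx":1,"ty":-0.57,"tz":0,"rx":0,"ry":0,"rz":0,"gripper":50}]'
python3 -m pendant '[{"tx":1,"ty":-0.57,"tz":0,"rx":0,"ry":0,"rz":0,"gripper":50},{"tx":1,"ty":-0.57,"tz":0,"rx":0,"ry":0,"rz":0,"gripper":50},{"tx":1,"ty":-0.57,"tz":0,"rx":0,"ry":0,"rz":0,"gripper":50},{"tx":1,"ty":-0.57,"tz":0,"rx":0,"ry":0,"rz":0,"gripper":50},{"tx":1,"ty":-0.57,"tz":0,"rx":0,"ry":0,"rz":0,"gripper":50},{"tx":1,"ty":-0.57,"tz":0,"rx":0,"ry":0,"rz":0,"gripper":50},{"tx":1,"ty":-0.57,"tz":0,"rx":0,"ry":0,"rz":0,"gripper":50},{"tx":1,"ty":-0.57,"tz":0,"rx":0,"ry":0,"rz":0,"gripper":50},{"tx":1,"ty":-0.57,"tz":0,"rx":0,"ry":0,"rz":0,"gripper":50}]'
python3 -m pendant '[{"tx":0,"ty":0,"tz":0,"rx":0,"ry":0,"rz":-8.5,"gripper":50},{"tx":0,"ty":0,"tz":0,"rx":0,"ry":0,"rz":-8.5,"gripper":50},{"tx":0,"ty":0,"tz":0,"rx":0,"ry":0,"rz":-8.5,"gripper":50},{"tx":0,"ty":0,"tz":0,"rx":0,"ry":0,"rz":-8.5,"gripper":50},{"tx":0,"ty":0,"tz":0,"rx":0,"ry":0,"rz":-8.5,"gripper":50},{"tx":0,"ty":0,"tz":0,"rx":0,"ry":0,"rz":-8.5,"gripper":50},{"tx":0,"ty":0,"tz":0,"rx":0,"ry":0,"rz":-8.5,"gripper":50},{"tx":0,"ty":0,"tz":0,"rx":0,"ry":0,"rz":-8.5,"gripper":50},{"tx":0,"ty":0,"tz":0,"rx":0,"ry":0,"rz":-8.5,"gripper":50},{"tx":0,"ty":0,"tz":0,"rx":0,"ry":0,"rz":-8.5,"gripper":50}]'
python3 -c "
from h import *
go([.6524,-.1283,.30],58)
print(readout.sense()['joint_pos'])"
```

```text
time: 1.25
eef_pos: [0.4124, -0.3559, 0.3039]
tcp_rot: [0.993, 0.119, 0.0, -0.0]
force: [0.4, -0.5, 0.8]
grip_width: 0.586
grip_force: 0.0
time: 2.15
eef_pos: [0.638, -0.1424, 0.3038]
tcp_rot: [0.993, 0.119, -0.0, -0.0]
force: [0.1, -0.7, 0.3]
grip_width: 0.584
grip_force: 0.0
time: 3.15
eef_pos: [0.6371, -0.1435, 0.3038]
tcp_rot: [0.649, 0.761, -0.0, -0.0]
force: [0.4, -0.6, -0.2]
grip_width: 0.586
grip_force: 0.0
t 3.15 eef [ 0.6371 -0.1435  0.3038] shift [0.42 0.59 0.13] tool-y 9.1 tilt 0.02 F [ 0.4 -0.6 -0.2] grip 0.586 0.0
rz -48.9
[ 0.46325464  0.61150511 -0.52492397  1.50004836  0.3255128   1.11802752
  0.03210838]
```

```bash
python3 -m pendant '[{"tx":0.4,"ty":0.6,"tz":0,"rx":0,"ry":0,"rz":0,"gripper":50},{"tx":0,"ty":0,"tz":0,"rx":0,"ry":0,"rz":-8.2,"gripper":50},{"tx":0,"ty":0,"tz":0,"rx":0,"ry":0,"rz":-8.2,"gripper":50},{"tx":0,"ty":0,"tz":0,"rx":0,"ry":0,"rz":-8.2,"gripper":50},{"tx":0,"ty":0,"tz":0,"rx":0,"ry":0,"rz":-8.2,"gripper":50},{"tx":0,"ty":0,"tz":0,"rx":0,"ry":0,"rz":-8.2,"gripper":50},{"tx":0,"ty":0,"tz":0,"rx":0,"ry":0,"rz":-8,"gripper":50},{"tx":0,"ty":0,"tz":0,"rx":0,"ry":0,"rz":0,"gripper":50}]'
python3 -c "
from h import *
go([.6524,-.1283,.21],58)
print(readout.sense()['joint_pos'])
im=grab_frame('wrist');cv2.imwrite('pics/w2.png',im[:,:,::-1]);c,f=K('wrist');print(f,proj(c,f,[.6524,-.1283,.168]),proj(c,f,[.673,-.3083,.184]))
s=readout.sense(); R=Ro.from_quat(s['tcp_rot']); print(proj(c,f,s['eef_pos']+R.apply([0,0,.054])),c['R']@R.as_matrix())"
```

```text
time: 3.95
eef_pos: [0.653, -0.1292, 0.3037]
tcp_rot: [0.277, 0.961, 0.0, -0.0]
force: [-0.4, 0.2, -0.0]
grip_width: 0.588
grip_force: 0.0
t 3.95 eef [ 0.653  -0.1292  0.3037] shift [0.03 0.01 3.12] tool-y 57.9 tilt 0.04 F [-0.4  0.2 -0. ] grip 0.588 0.0
rz -0.1
[ 0.54065583  0.67580113 -0.71827869  1.45588729  0.46023381  1.18296961
  0.76654052]
364.6917829815349 [285.32828714 225.59629099] [ 70.50814919 396.94292088]
[285.70288676 302.17506792] [[ 2.50331284e-04  9.99999742e-01 -6.72776365e-04]
 [-9.51400563e-01  3.09797389e-05 -3.07956113e-01]
 [-3.07956012e-01  7.17170861e-04  9.51400326e-01]]
```

View pics/w2.png

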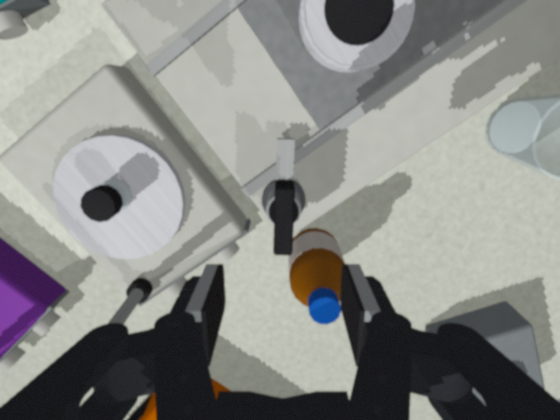

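The wrist picture shows the knob bar running upright from about (285,180) to (284,253). The light stop arm points up from it at (286,155), ahead of the board's front edge (238,10)–(318,128). The bottle cap is at (323,305), lower than the fingertips will reach.

```bash
python3 -c "
from h import *
c,f=K('wrist')
a=atz(c,f,285.5,180,.168);b=atz(c,f,284,253,.168);m=(a+b)/2
print(a,b,np.linalg.norm(a-b),m,'bar deg',np.degrees(np.arctan2(*(b-a)[1::-1])))
go([m[0],m[1],.212])
p=atz(c,f,238,8,.127);q=atz(c,f,320,129,.127);print(p,q,np.linalg.norm(p-q))
print(atz(c,f,143,288,.065))"
```

```text
[ 0.62865403 -0.11316659  0.168     ] [ 0.66722655 -0.13864613  0.168     ] 0.046228201898550834 [ 0.64794029 -0.12590636  0.168     ] bar deg -33.44722941628722
t 4.0 eef [ 0.6531 -0.1294  0.3037] shift [0.2  0.01 3.06] tool-y 57.5 tilt 0.03 F [-0.1 -0.1  0.1] grip 0.587 0.0
[ 0.53173503 -0.08540533  0.127     ] [ 0.62009637 -0.08019735  0.127     ] 0.0885146833753844
[ 0.66642273 -0.29731795  0.065     ]
```

```bash
python3 -m pendant '[{"tx":0.16,"ty":0,"tz":0.8,"rx":0,"ry":0,"rz":0.6,"gripper":50},{"tx":0,"ty":0,"tz":0.8,"rx":0,"ry":0,"rz":0,"gripper":50},{"tx":0,"ty":0,"tz":0.8,"rx":0,"ry":0,"rz":0,"gripper":50},{"tx":0,"ty":0,"tz":0.65,"rx":0,"ry":0,"rz":0,"gripper":50},{"tx":0,"ty":0,"tz":0,"rx":0,"ry":0,"rz":0,"gripper":0},{"tx":0,"ty":0,"tz":0,"rx":0,"ry":0,"rz":0,"gripper":0},{"tx":0,"ty":0,"tz":0,"rx":0,"ry":0,"rz":0,"gripper":0},{"tx":0,"ty":0,"tz":0,"rx":0,"ry":0,"rz":0,"gripper":0},{"tx":0,"ty":0,"tz":0,"rx":0,"ry":0,"rz":0,"gripper":0}]' 30
python3 -c "
from h import *
go([.649,-.1265,.212],57)"
```

```text
time: 4.9
eef_pos: [0.6494, -0.1265, 0.2131]
tcp_rot: [0.284, 0.959, 0.001, 0.0]
force: [2.3, 5.1, -8.3]
grip_width: 0.248
grip_force: 30.1
t 4.9 eef [ 0.6494 -0.1265  0.2131] shift [ 0.01 -0.01  0.04] tool-y 57.1 tilt 0.07 F [ 2.3  5.1 -8.3] grip 0.248 30.1
rz 0.1
```

```bash
python3 -c "
from h import *
a=grab_frame('wrist')[:,:,::-1]
b=grab_frame('scene')[200:290,220:340,::-1]
cv2.imwrite('pics/w3.png',np.hstack([cv2.resize(a[150:,130:430],(400,360)),cv2.resize(b,(400,360),interpolation=cv2.INTER_CUBIC)]))
s=readout.sense();print(s['grip_width'],s['force'],s['grip_force'])"
```

```text
0.24695205398723966 [ 2.0312809   5.61849209 -8.54900437] 30.076647698879242
```

View pics/w3.png

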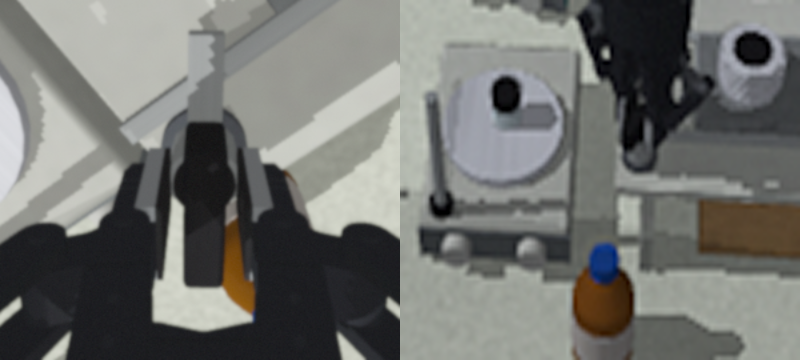

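The left half shows the bar between the fingers, with the pads touching the round hub in its middle (205,183). The right half shows the gripper on the knob, the bottle still at its place. The grip is centred and friction on the hub is ample, so I'll turn it clockwise.

```bash
python3 -m pendant '[{"tx":0,"ty":0,"tz":0,"rx":0,"ry":0,"rz":6,"gripper":0},{"tx":0,"ty":0,"tz":0,"rx":0,"ry":0,"rz":6,"gripper":0},{"tx":0,"ty":0,"tz":0,"rx":0,"ry":0,"rz":6,"gripper":0}]'
python3 -c "
from h import *
go([.649,-.1265,.212],57)
a=grab_frame('wrist')[:,:,::-1]
cv2.imwrite('pics/w4.png',a[100:,80:480])"
```

```text
time: 5.3
eef_pos: [0.6496, -0.1263, 0.2131]
tcp_rot: [0.432, 0.902, 0.001, 0.0]
force: [3.9, 7.0, -10.4]
grip_width: 0.25
grip_force: 29.9
t 5.3 eef [ 0.6496 -0.1263  0.2131] shift [ 0.01 -0.02  0.04] tool-y 38.8 tilt 0.11 F [  3.9   7.  -10.4] grip 0.25 29.9
rz -18.2
```

View pics/w4.png

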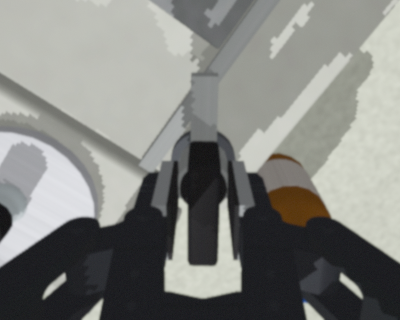

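The stop arm (205,95) turned with the gripper and the bar is still upright between the pads at (203,200), so the grip drives the knob. I'll go on to about 0.97 rad.

```bash
python3 -m pendant '[{"tx":0,"ty":0,"tz":0,"rx":0,"ry":0,"rz":6,"gripper":0},{"tx":0,"ty":0,"tz":0,"rx":0,"ry":0,"rz":6,"gripper":0},{"tx":0,"ty":0,"tz":0,"rx":0,"ry":0,"rz":6,"gripper":0},{"tx":0,"ty":0,"tz":0,"rx":0,"ry":0,"rz":6,"gripper":0},{"tx":0,"ty":0,"tz":0,"rx":0,"ry":0,"rz":6,"gripper":0},{"tx":0,"ty":0,"tz":0,"rx":0,"ry":0,"rz":0,"gripper":0},{"tx":0,"ty":0,"tz":0,"rx":0,"ry":0,"rz":0,"gripper":45},{"tx":0,"ty":0,"tz":0,"rx":0,"ry":0,"rz":0,"gripper":45},{"tx":0,"ty":0,"tz":0,"rx":0,"ry":0,"rz":0,"gripper":45}]'
python3 -m pendant '[{"tx":0,"ty":0,"tz":-0.8,"rx":0,"ry":0,"rz":0,"gripper":45},{"tx":0,"ty":0,"tz":-1,"rx":0,"ry":0,"rz":0,"gripper":45},{"tx":0,"ty":0,"tz":-0.8,"rx":0,"ry":0,"rz":0,"gripper":45},{"tx":0,"ty":0,"tz":-0.4,"rx":0,"ry":0,"rz":0,"gripper":45},{"tx":0,"ty":0,"tz":0,"rx":0,"ry":0,"rz":0,"gripper":45}]'
python3 -c "
from h import *
go([.5592,.1734,.30],3.7)
im=grab_frame('wrist');cv2.imwrite('pics/w5.png',im[:,:,::-1])
c,f=K('wrist');print([proj(c,f,p).round() for p in ([.649,-.1265,.168],[.576,-.083,.127],[.673,-.3083,.184],[.673,-.3083,.065])])
import pickle;pickle.dump((c,f),open('w5.pkl','wb'))"
```

```text
time: 6.25
eef_pos: [0.6493, -0.1277, 0.2131]
tcp_rot: [0.649, 0.761, 0.0, 0.0]
force: [-0.2, -0.1, 0.0]
grip_width: 0.526
grip_force: 0.0
time: 6.75
eef_pos: [0.6496, -0.1275, 0.304]
tcp_rot: [0.649, 0.761, 0.001, 0.001]
force: [0.7, -0.5, -0.8]
grip_width: 0.527
grip_force: 0.0
t 6.75 eef [ 0.6496 -0.1275  0.304 ] shift [10.38 -1.4   0.12] tool-y 9.1 tilt 0.15 F [ 0.7 -0.5 -0.8] grip 0.527 0.0
rz 5.4
[array([283., 225.]), array([184., 126.]), array([276., 474.]), array([278., 358.])]
```

View pics/w5.png

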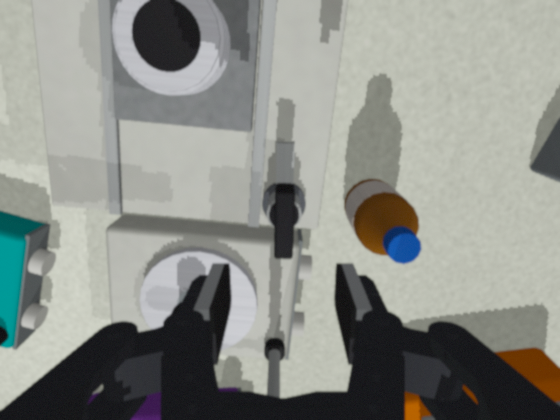

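The arm now points along the stand at (286,150) and the bar is at (284,220). The path between board end (118,120)–(252,130) and the stirrer is clear. The rod's collar is at (274,347).

```bash
python3 -c "
from h import *
import pickle
c,f=pickle.load(open('w5.pkl','rb'))
p=atz(c,f,117.5,120,.127);q=atz(c,f,252,131,.127);m=(p+q)/2;d=q-p
print('board',p,q,np.linalg.norm(d),m)
th=np.arctan2(d[1],d[0])-np.pi/2;print('yaw from edge',th)
for a,b,z in (((249,225),(263,0),.12),((121,213),(112,75),.12),((317,226),(346,0),.115)):
    A=atz(c,f,*a,z);B=atz(c,f,*b,z);e=A-B;print('edge yaw',np.arctan2(e[1],e[0]),np.linalg.norm(e))
u=np.array([np.cos(-1.506),np.sin(-1.506)])
for z in(.06,.065,.07):
    r=atz(c,f,274,348,z);print(z,r,'dist',(r-m)[:2]@u,'lat',(r-m)[:2]@[-u[1],u[0]])
k=(atz(c,f,285.5,184,.168)+atz(c,f,284,257,.168))/2;print('knob',k,(k-m)[:2]@u)
# deck outer edge
for a in((50,205),(317,226)): print(atz(c,f,*a,.115))
# scene/side: rod line, collar
s0=cv2.imread('pics/scene0.png')
for n,a,b in(('scene',(215+54/3.8-.4,180+166/3.8-.4),(215+65/3.8-.4,180+268/3.8-.4)),('side',(165+276/3.3-.4,150+45/3.3-.4),(165+280/3.3-.4,150+145/3.3-.4))):
    C,F=K(n);print(n,atz(C,F,*a,.184),atz(C,F,*b,.065))
"
```

```text
board [ 0.53253074 -0.08630357  0.127     ] [ 0.62057021 -0.07944718  0.127     ] 0.08830605130841247 [ 0.57655048 -0.08287537  0.127     ]
yaw from edge -1.493074658009038
edge yaw -1.498749991143084 0.14801663851539412
edge yaw -1.4866889214464076 0.0950088733158327
edge yaw -1.5032049049776701 0.15186041976178527
0.06 [ 0.66772776 -0.30127433  0.06      ] dist 0.2238444575841168 lat 0.07684439497710621
0.065 [ 0.66722077 -0.29726952  0.065     ] dist 0.21981522158511294 lat 0.07659777828413614
0.07 [ 0.66671377 -0.29326471  0.07      ] dist 0.21578598558610904 lat 0.07635116159116603
knob [ 0.64947489 -0.12438923  0.168     ] 0.04614866703519865
[ 0.47946751 -0.15772729  0.115     ]
[ 0.67754849 -0.1430051   0.115     ]
scene [ 0.67080393 -0.30892943  0.184     ] [ 0.67732842 -0.30741261  0.065     ]
side [ 0.66992814 -0.30623243  0.184     ] [ 0.66678683 -0.29405416  0.065     ]
```

```bash
python3 -m pendant '[{"tx":-0.7,"ty":0,"tz":0,"rx":0,"ry":0,"rz":0,"gripper":45},{"tx":-1,"ty":0,"tz":0,"rx":0,"ry":0,"rz":0,"gripper":45},{"tx":-1,"ty":0,"tz":0,"rx":0,"ry":0,"rz":0,"gripper":45},{"tx":-1,"ty":0,"tz":0,"rx":0,"ry":0,"rz":0,"gripper":45},{"tx":-0.6,"ty":0,"tz":0,"rx":0,"ry":0,"rz":0,"gripper":45},{"tx":0,"ty":0,"tz":0,"rx":0,"ry":0,"rz":0,"gripper":45},{"tx":0,"ty":0,"tz":0,"rx":0,"ry":0,"rz":0,"gripper":45}]'
python3 -c "
from h import *
c,f=K('wrist')
im=grab_frame('wrist');cv2.imwrite('pics/w6.png',im[:,:,::-1])
import pickle;pickle.dump((c,f),open('w6.pkl','wb'))
print([proj(c,f,p).round() for p in ([.671,-.306,.184],[.671,-.306,.065],[.671,-.306,.06])])
g=cv2.cvtColor(im,cv2.COLOR_RGB2GRAY)
print(g[40:320:7,200:340:5])
" | cut -c1-400
```

```text
time: 7.5
eef_pos: [0.6694, -0.254, 0.3014]
tcp_rot: [0.649, 0.761, 0.0, -0.001]
force: [-0.6, 0.6, 0.4]
grip_width: 0.527
grip_force: 0.0
[array([273., 318.]), array([276., 240.]), array([276., 238.])]
[[189 193 205 ... 148 192 192]
 [128 132 151 ... 185 192 192]
 [153 152 151 ... 187 190 188]
 ...
 [ 88  89  86 ... 193 196  65]
 [ 88  88  50 ... 191 193  99]
 [ 58 102  39 ... 195 191 168]]
```

```bash
python3 -c "
from h import *
g=cv2.imread('pics/w6.png',0)
print('     ',*[f'{x:3d}' for x in range(246,302,3)])
for v in range(208,364,4): print(v,' ',*[f'{x:3d}' for x in g[v,246:302:3]])"
```

```text
246 249 252 255 258 261 264 267 270 273 276 279 282 285 288 291 294 297 300
208   196 186 188 188 188 187 187 183 137 135 130 116 162 172 167 149 118 120 121
212   190 189 189 188 188 188 187 183 136 136 128 121 170 173 166 146 126 143 141
216   188 189 188 186 187 189 185 138 135 135 121 119 155 172 164 137 143 168 168
220   187 188 187 187 186 186 160 135 136 135 118 116 113 148 162 132 165 184 183
224   186 186 187 184 178 174 137 126 125 124 111 112 115 130 159 128 182 194 193
228   173 173 177 179 174 171 116  73  23  22  20  27  78 137 158 127 181 189 189
232   170 171 171 172 173 171  80  26  23  24  24  23  25 115 154 129 189 189 188
236   170 169 171 171 171 170  61  34  53  79  80  52  38  76 149 137 194 193 192
240   187 184 180 171 172 164  50  50  86  87  92  91  44  68 143 150 193 191 192
244   189 188 188 184 178 177  81  58  87  87  91  94  46 105 137 159 192 191 191
248   188 189 188 188 188 189 177  91  86  88  92  96 107 159 133 175 194 190 190
252   192 195 194 190 189 191 191 133  85  88  92 106 178 169 126 183 193 187 188
256   191 193 193 191 190 191 191 119  8
[... 1473 characters left out ...]
 180 181 187 192 191 193 192 194 192 194 192
332   120 111 183 188 189 190 190 192 192 192 193 192 194 195 195 193 188 189 190
336   141 119 185 195 194 192 192 191 190 190 192 191 194 194 197 197 191 192 193
340   167 128 182 191 192 191 189 192 194 195 193 194 194 192 189 188 190 193 192
344   188 152 148 186 190 191 194 193 191 192 192 192 192 190 189 191 191 191 193
348   165 151 132 177 194 191 190 190 190 191 187 191 192 189 189 190 192 190 187
352   133 133 135 157 192 193 189 192 194 192 190 192 195 191 193 193 188 190 193
356   134 135 138 162 194 188 190 191 188 189 192 188 187 192 190 191 195 193 192
360   134 133 135 158 194 196 194 197 190 186 188 191 193 189 191 188 193 195 192
```

```bash
python3 -c "
from h import *
import pickle
c,f=pickle.load(open('w6.pkl','rb'))
r=atz(c,f,270.5,320.3,.184);print(r)
for z in(.06,.07): print(atz(c,f,273.5,239,z))
m=np.array([.5766,-.0829])
for th in(-1.495,-1.5):
  u=np.array([np.cos(th),np.sin(th)]);print('dist',(r[:2]-m)@u,'lat',(r[:2]-m)@[-u[1],u[0]],'post',m-.258*u)
go([m[0]-.258*u[0],m[1]-.258*u[1],.30],4)"
```

```text
[ 0.67004351 -0.30793044  0.184     ]
[ 0.66885056 -0.30724722  0.06      ]
[ 0.66844945 -0.30308332  0.07      ]
dist 0.23146023270619048 lat 0.07613506907896152 post [0.55706327 0.17435924]
dist 0.23107666570005975 lat 0.0772914137340295 post [0.5583498  0.17445371]
t 7.55 eef [ 0.6695 -0.2534  0.3018] shift [14.67 -1.39  0.08] tool-y 9.1 tilt 0.07 F [ 0.7 -0.1 -0.1] grip 0.529 0.0
rz 5.1
```

```bash
python3 -m pendant '[{"tx":0.67,"ty":-0.1,"tz":0,"rx":0,"ry":0,"rz":0,"gripper":60},{"tx":1,"ty":-0.1,"tz":0,"rx":0,"ry":0,"rz":0,"gripper":60},{"tx":1,"ty":-0.1,"tz":0,"rx":0,"ry":0,"rz":0,"gripper":60},{"tx":1,"ty":-0.1,"tz":0,"rx":0,"ry":0,"rz":0,"gripper":60},{"tx":1,"ty":-0.1,"tz":0,"rx":0,"ry":0,"rz":0,"gripper":60},{"tx":1,"ty":-0.1,"tz":0,"rx":0,"ry":0,"rz":0,"gripper":60},{"tx":1,"ty":-0.1,"tz":0,"rx":0,"ry":0,"rz":0,"gripper":60},{"tx":1,"ty":-0.1,"tz":0,"rx":0,"ry":0,"rz":0,"gripper":60}]'
python3 -m pendant '[{"tx":1,"ty":-0.1,"tz":0,"rx":0,"ry":0,"rz":0,"gripper":60},{"tx":1,"ty":-0.1,"tz":0,"rx":0,"ry":0,"rz":0,"gripper":60},{"tx":1,"ty":-0.1,"tz":0,"rx":0,"ry":0,"rz":0,"gripper":60},{"tx":1,"ty":-0.1,"tz":0,"rx":0,"ry":0,"rz":0,"gripper":60},{"tx":1,"ty":-0.1,"tz":0,"rx":0,"ry":0,"rz":0,"gripper":60},{"tx":1,"ty":-0.1,"tz":0,"rx":0,"ry":0,"rz":0,"gripper":60},{"tx":1,"ty":0,"tz":0,"rx":0,"ry":0,"rz":0,"gripper":60},{"tx":0,"ty":0,"tz":0,"rx":0,"ry":0,"rz":5.1,"gripper":60},{"tx":0,"ty":0,"tz":0,"rx":0,"ry":0,"rz":0,"gripper":60},{"tx":0,"ty":0,"tz":0,"rx":0,"ry":0,"rz":0,"gripper":60}]'
python3 -c "
from h import *
c,f=K('wrist')
im=grab_frame('wrist');cv2.imwrite('pics/w7.png',im[:,:,::-1])
import pickle;pickle.dump((c,f),open('w7.pkl','wb'))
go([.5577,.1744,.207],4);print(readout.sense()['joint_pos'].round(2))
print([proj(c,f,p).round() for p in ([.5577,.1744,.177],[.5577,.1864,.177],[.5697,.1744,.177])])
g=cv2.cvtColor(im,cv2.COLOR_RGB2GRAY)
print('     ',*[f'{x:3d}' for x in range(240,330,5)])
for v in range(160,312,5): print(v,' ',*[f'{x:3d}' for x in g[v,240:330:5]])"
```

```text
time: 8.35
eef_pos: [0.6087, -0.0288, 0.3026]
tcp_rot: [0.648, 0.761, 0.0, -0.0]
force: [0.6, -0.2, -0.1]
grip_width: 0.706
grip_force: 0.0
time: 9.35
eef_pos: [0.5583, 0.1734, 0.3024]
tcp_rot: [0.681, 0.732, -0.0, 0.0]
force: [0.6, -0.7, -0.2]
grip_width: 0.703
grip_force: 0.0
t 9.4 eef [0.5584 0.173  0.3024] shift [ 0.05 -0.02  3.18] tool-y 4.1 tilt 0.02 F [ 0.8 -1.  -0.2] grip 0.706 0.0
rz 0.1
[-0.01  0.51 -0.55  1.69  0.3   1.03 -0.59]
[array([283., 230.]), array([284., 211.]), array([303., 232.])]
      240 245 250 255 260 265 270 275 280 285 290 295 300 305 310 315 320 325
160   139 138 138 138 137 138 138 139 137 138 136 137 138 139 138 137 138 138
165   136 137 137 138 138 139 139 139 139 138 137 137 138 138 137 138 138 137
170   121 121 120 116 122 122 126 127 128 128 125 125 127 127 131 134 133 132
175   113 109 112 113 106  90  84  83  86  91  83  84  84 102 103 101  99  97
180   128 130 130 128 127 120  90  90  94  93  91  92 122 133 134 130 131 133
185   125 130 130 128 126 121  95  94  93  94  92  91 119 129 132 133 135 134
190   116 118 122 121 119 111  44  41  37  38 
[... 1203 characters left out ...]
70   132 127 130 133 134 131 131 132 134 134 130 127 125 133 132 133 136 139
275   135 129 129 131 130 128 130 133 131 131 129 131 130 135 136 133 136 136
280   130 127 130 135 137 133 136 134 133 136 129 129 134 131 135 132 131 135
285   134 132 128 134 136 133 137 135 131 132 133 133 135 135 138 132 130 134
290   134 131 127 132 135 135 134 134 132 133 132 132 133 136 135 131 130 131
295   134 133 132 131 133 131 133 135 134 130 135 131 132 133 130 131 131 134
300   132 130 135 130 128 132 131 132 133 130 134 135 132 129 132 135 130 134
305   134 135 132 128 129 135 133 127 131 136 134 134 132 133 131 129 132 131
310   137 136 131 131 127 133 131 133 133 136 137 135 133 132 137 135 131 132
```

```bash
python3 -m pendant '[{"tx":0.03,"ty":0.02,"tz":0.75,"rx":0,"ry":0,"rz":0,"gripper":60},{"tx":0,"ty":0,"tz":0.8,"rx":0,"ry":0,"rz":0,"gripper":60},{"tx":0,"ty":0,"tz":0.8,"rx":0,"ry":0,"rz":0,"gripper":60},{"tx":0,"ty":0,"tz":0.6,"rx":0,"ry":0,"rz":0,"gripper":60},{"tx":0,"ty":0,"tz":0.2,"rx":0,"ry":0,"rz":0,"gripper":60},{"tx":0,"ty":0,"tz":0,"rx":0,"ry":0,"rz":0,"gripper":0},{"tx":0,"ty":0,"tz":0,"rx":0,"ry":0,"rz":0,"gripper":0},{"tx":0,"ty":0,"tz":0,"rx":0,"ry":0,"rz":0,"gripper":0},{"tx":0,"ty":0,"tz":0,"rx":0,"ry":0,"rz":0,"gripper":0},{"tx":0,"ty":0,"tz":0,"rx":0,"ry":0,"rz":0,"gripper":0}]' 70
python3 -c "
from h import *
go([.5577,.1744,.207],4)"
```

```text
time: 10.4
eef_pos: [0.5596, 0.1742, 0.2091]
tcp_rot: [0.682, 0.731, 0.001, 0.0]
force: [-0.1, -0.7, 8.2]
grip_width: 0.276
grip_force: 69.5
t 10.4 eef [0.5596 0.1742 0.2091] shift [ 0.01 -0.06  0.07] tool-y 4.0 tilt 0.1 F [-0.1 -0.7  8.2] grip 0.276 69.5
rz -0.0
```

```bash
python3 -m pendant '[{"tx":-0.15,"ty":0,"tz":0,"rx":0,"ry":0,"rz":0,"gripper":0},{"tx":-0.3,"ty":0,"tz":0,"rx":0,"ry":0,"rz":0,"gripper":0},{"tx":-0.3,"ty":0,"tz":0,"rx":0,"ry":0,"rz":0,"gripper":0},{"tx":-0.25,"ty":0,"tz":0,"rx":0,"ry":0,"rz":0,"gripper":0},{"tx":0,"ty":0,"tz":0,"rx":0,"ry":0,"rz":0,"gripper":0}]'
python3 -c "
from h import *
u=np.array([np.cos(-1.498),np.sin(-1.498)])
s=readout.sense();d=(s['eef_pos'][:2]-[.5596,.1742]);print('slid',d@u,'lat',d@[-u[1],u[0]])
go([.5596+.2305*u[0],.1742+.2305*u[1],.2091],4)"
```

```text
time: 10.9
eef_pos: [0.5618, 0.1441, 0.2091]
tcp_rot: [0.682, 0.731, 0.001, 0.0]
force: [-0.2, 0.8, 6.7]
grip_width: 0.278
grip_force: 69.6
slid 0.030194593367852653 lat -1.4943765347188597e-05
t 10.9 eef [0.5618 0.1441 0.2091] shift [-6.68  0.02 -0.01] tool-y 4.0 tilt 0.12 F [-0.2  0.8  6.7] grip 0.278 69.6
rz -0.0
```

Slid 30 mm with almost no side force, so I'll continue.

```bash
python3 -m pendant '[{"tx":-0.2,"ty":0,"tz":0,"rx":0,"ry":0,"rz":0,"gripper":0},{"tx":-0.4,"ty":0,"tz":0,"rx":0,"ry":0,"rz":0,"gripper":0},{"tx":-0.4,"ty":0,"tz":0,"rx":0,"ry":0,"rz":0,"gripper":0},{"tx":-0.4,"ty":0,"tz":0,"rx":0,"ry":0,"rz":0,"gripper":0},{"tx":-0.4,"ty":0,"tz":0,"rx":0,"ry":0,"rz":0,"gripper":0},{"tx":-0.4,"ty":0,"tz":0,"rx":0,"ry":0,"rz":0,"gripper":0},{"tx":-0.4,"ty":0,"tz":0,"rx":0,"ry":0,"rz":0,"gripper":0},{"tx":-0.4,"ty":0,"tz":0,"rx":0,"ry":0,"rz":0,"gripper":0},{"tx":-0.2,"ty":0,"tz":0,"rx":0,"ry":0,"rz":0,"gripper":0},{"tx":0,"ty":0,"tz":0,"rx":0,"ry":0,"rz":0,"gripper":0}]'
python3 -c "
from h import *
u=np.array([np.cos(-1.498),np.sin(-1.498)])
s=readout.sense();d=(s['eef_pos'][:2]-[.5596,.1742]);print('slid',d@u,'lat',d@[-u[1],u[0]],s['torque'])
go([.5596+.2305*u[0],.1742+.2305*u[1],.2091],4)"
```

```text
time: 11.9
eef_pos: [0.5685, 0.0482, 0.2091]
tcp_rot: [0.682, 0.731, 0.001, 0.001]
force: [-0.2, -0.2, 7.1]
grip_width: 0.275
grip_force: 69.6
slid 0.12627163387583354 lat -0.0002638038238964208 [-0.07165082  0.15018841  0.02296143]
t 11.9 eef [0.5685 0.0482 0.2091] shift [-3.47  0.02 -0.  ] tool-y 4.0 tilt 0.13 F [-0.2 -0.2  7.1] grip 0.275 69.6
rz -0.0
```

```bash
python3 -m pendant '[{"tx":-0.2,"ty":0,"tz":0,"rx":0,"ry":0,"rz":0,"gripper":0},{"tx":-0.4,"ty":0,"tz":0,"rx":0,"ry":0,"rz":0,"gripper":0},{"tx":-0.5,"ty":0,"tz":0,"rx":0,"ry":0,"rz":0,"gripper":0},{"tx":-0.5,"ty":0,"tz":0,"rx":0,"ry":0,"rz":0,"gripper":0},{"tx":-0.5,"ty":0,"tz":0,"rx":0,"ry":0,"rz":0,"gripper":0},{"tx":-0.5,"ty":0,"tz":0,"rx":0,"ry":0,"rz":0,"gripper":0},{"tx":-0.4,"ty":0,"tz":0,"rx":0,"ry":0,"rz":0,"gripper":0},{"tx":-0.3,"ty":0,"tz":0,"rx":0,"ry":0,"rz":0,"gripper":0},{"tx":-0.17,"ty":0,"tz":0,"rx":0,"ry":0,"rz":0,"gripper":0},{"tx":0,"ty":0,"tz":0,"rx":0,"ry":0,"rz":0,"gripper":0}]'
python3 -m pendant '[{"tx":0,"ty":0,"tz":0,"rx":0,"ry":0,"rz":0,"gripper":0},{"tx":0,"ty":0,"tz":0,"rx":0,"ry":0,"rz":0,"gripper":0},{"tx":0,"ty":0,"tz":0,"rx":0,"ry":0,"rz":0,"gripper":0}]'
python3 -c "
from h import *
u=np.array([np.cos(-1.498),np.sin(-1.498)])
s=readout.sense();d=(s['eef_pos'][:2]-[.5596,.1742]);print('slid',d@u,'lat',d@[-u[1],u[0]],s['torque'])
go([.5596+.2305*u[0],.1742+.2305*u[1],.2091],4)
a=grab_frame('scene')[195:275,215:305,::-1];b=grab_frame('side')[150:230,215:305,::-1]
cv2.imwrite('pics/fin.png',np.hstack([cv2.resize(x,(400,356),interpolation=cv2.INTER_CUBIC) for x in(a,b)]))
E=np.array([.5766,-.0829])+.2305*u; v=np.array([-u[1],u[0]])
for n,o in(('scene',(215,195)),('side',(215,150))):
  c,f=K(n)
  for l in(-.045,.045): print(n,l,((proj(c,f,[*(E+l*v),.127])-o+.5)*4.444).round())
"
```

```text
time: 12.9
eef_pos: [0.5757, -0.0549, 0.2091]
tcp_rot: [0.682, 0.731, 0.001, 0.0]
force: [0.8, 4.1, 8.2]
grip_width: 0.274
grip_force: 69.6
time: 13.2
eef_pos: [0.5757, -0.0548, 0.2091]
tcp_rot: [0.682, 0.731, 0.001, 0.001]
force: [0.5, 3.2, 7.0]
grip_width: 0.273
grip_force: 69.5
slid 0.2295811143932843 lat -0.0005493710304709537 [ 0.66759038  0.14830636 -0.12043506]
t 13.2 eef [ 0.5757 -0.0548  0.2091] shift [-0.03  0.02 -0.  ] tool-y 4.0 tilt 0.13 F [0.5 3.2 7. ] grip 0.273 69.5
rz 0.0
scene -0.045 [91. 48.]
scene 0.045 [ 78. 146.]
side -0.045 [310. 142.]
side 0.045 [194. 127.]
```

View pics/fin.png

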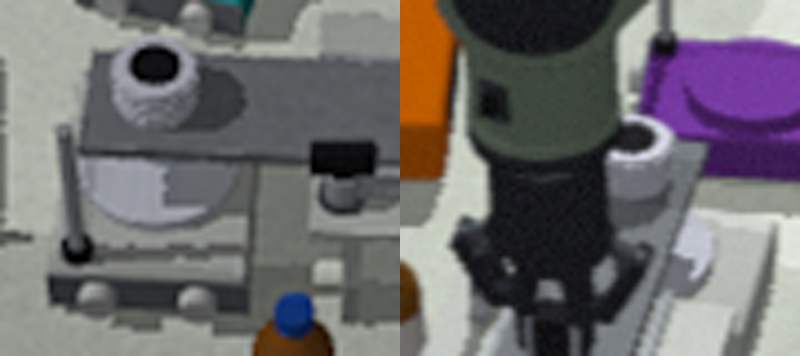

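The board is out over the vial and flat, with its end corners at (93,52) and (79,150), 1–4 px (about 1–3 mm) from the prediction. The rod at board height (70,184) lies about 1–3 mm further out, the bottle and stirrer are undisturbed, and the stop is clear. I'll nudge it 1.8 mm outward, let it settle, and hand in.

```bash
python3 -m pendant '[{"tx":-0.06,"ty":0,"tz":0,"rx":0,"ry":0,"rz":0,"gripper":0},{"tx":0,"ty":0,"tz":0,"rx":0,"ry":0,"rz":0,"gripper":0},{"tx":0,"ty":0,"tz":0,"rx":0,"ry":0,"rz":0,"gripper":0},{"tx":0,"ty":0,"tz":0,"rx":0,"ry":0,"rz":0,"gripper":0},{"tx":0,"ty":0,"tz":0,"rx":0,"ry":0,"rz":0,"gripper":0}]'
python3 -c "
from h import *
print(ticket.job_done())"
```

```text
time: 13.8
eef_pos: [0.5758, -0.0554, 0.2092]
tcp_rot: [0.682, 0.732, 0.001, 0.0]
force: [-0.8, 10.8, 9.1]
grip_width: 0.27
grip_force: 69.9
the job is handed in; nothing more can be done
None
```

The job is handed in, with no verdict shown. I turned the stop to about 0.96 rad and slid the board out about 230 mm, to within an estimated 1–3 mm of the rod, flat and still gripped at 70 N at 13.8 s; the last 1.8 mm nudge moved it only about 0.6 mm, against roughly 11 N of unexplained resistance.

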